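# Index a drum shell on the marking jig and punch-mark it

### The job

Mark the next peg hole on the drum shell: push the turntable's upright lever handle round until the lever's pointer stands at the one long mark of the scale, and only then press the spring punch fully down on the shell and let it come back up. Only push and press: the shell must stay seated on the turntable, the pointer must still be at the long mark when you are done, and the loose things lying around must be left where they are.

Things in the scene. Friction and masses are not known exactly. Their poses are not given: they have to be found in the camera images.
- pivot (a point): The turntable's vertical axis, at the height of its top face, 40 mm above the work surface. The jig is a plywood board 340 x 400 x 18 mm lying on the bench, turned a little at random; in its middle is a round steel turntable 190 mm in diameter. On the turntable, between three 12 mm high seat blocks, stands a loose wooden drum shell. Some loose bystanders up to 65 mm tall stand near the board's corners, their centres 180 mm or more from the pivot.
- turntable (a joint): Angle of the turntable with its lever, rad, growing anticlockwise seen from above; 0 where the lever points straight away from the punch column; stops at -1.4 and 1.4. It is stiff with friction (about 3 N of sideways push at the handle moves it), has no spring and stays where it is left. At the start the long mark lies anticlockwise of the pointer, by 0.5 to 1.8 rad.
- handle (a point): Point on the axis of the lever's upright handle, 100 mm above the work surface. The handle is a plain round dark-wood rod, 20 mm in diameter, 125 mm from the turntable's axis, free-standing between 40 mm and 124 mm above the work surface; its foot is a 22 mm wide steel lever. It travels on a circle about the pivot; the gap between it and the shell is 50 mm, and outside it is free.
- pointer_tip (a point): Tip of the lever's pointer, a 5 mm wide steel tongue that sticks out radially beyond the handle's foot, 150 mm from the turntable's axis and 32 mm above the work surface, on the same radius as the handle.
- long_mark (a point): Inner end of the long mark on the arc-shaped white scale (a fixed flat band 145 to 189 mm from the turntable's axis, 21 mm above the work surface). The long mark is a dark radial line 36 mm long and 5 mm wide; the other marks, every 15 degrees to both sides, are 12 mm long and 2.5 mm wide. This point is 150 mm from the axis: the pointer's tip stands right on it when the lever is set.
- punch_top (a point): Centre of the top face of the spring punch's flat round cap (34 mm in diameter, 10 mm thick), 178 mm above the work surface when up; it is pressed straight down. The punch sits over the shell's rim, 59 mm from the pivot, on the side opposite to where the lever points at joint value 0, held by a 30 mm wide arm (top at 146 mm) from a steel column 125 mm from the pivot.
- punch (a joint): How far the punch is pressed, m: 0 up, 0.010 fully down against its stop. A spring pushes it back up; it takes 1 N to start and about 5 N to hold it fully down.
- shell_center (a point): Centre (half-way up) of the wooden drum shell, an open ring 130 mm in outer diameter, 12 mm wall, 60 mm tall, standing loose on the turntable, its rim 100 mm above the work surface; it turns with the turntable.
- peg_cup_c (a point): Bystander, to be left alone: an open steel cup, 60 mm wide and tall, on the jig board's corner; the point is its origin, at its underside.
- sanding_block_c (a point): Bystander, to be left alone: a cork block 45 x 75 x 32 mm on the jig board's corner; the point is its origin, at its underside.
- drum_peg_c (a point): Bystander, to be left alone: a standing wooden peg 26 mm wide, 65 mm tall, on the jig board's far corner; the point is its origin, at its underside.
- mallet_c (a point): Bystander, to be left alone: a hammer with a wooden handle lying on the bench; the point is its origin, at its underside.
- hoop_c (a point): Bystander, to be left alone: a flat wooden hoop 170 mm across lying on the bench; the point is its origin, at its underside.
- glue_c (a point): Bystander, to be left alone: a white bottle 54 mm wide, 130 mm tall, standing on the bench; the point is its origin, at its underside.
- brush_c (a point): Bystander, to be left alone: a brush lying on the bench; the point is its origin, at its underside.

How it is judged:
On the way, in this order (a step that is already met when the one before it is completed fails the run):
1. the pointer stands at the long mark, at rest (horizontal distance between pointer_tip and long_mark below 0.007 m and velocity of joint turntable between -0.03 and 0.03 rad/s), for 0.3 s.
2. the punch is pressed down with the pointer at the long mark (horizontal distance between pointer_tip and long_mark below 0.007 m and value of joint punch above 0.008 m), for 0.1 s.
At the end, for the whole second after the job is handed in: The tip of the pointer is within 7 mm of the inner end of the long mark and at rest, the punch has been pressed at least 8 mm down there and is up again (within 2 mm), and the shell stands on its seat within 10 mm of where it was; every loose bystander is within 20 mm of where it was (all of step 1 and value of joint punch below 0.002 m and distance of shell_center from where it was at the start of the episode below 0.01 m and distance of each of peg_cup_c, sanding_block_c, drum_peg_c, mallet_c, hoop_c, glue_c, brush_c from where it was at the start of the episode below 0.02 m); the robot touches nothing.
It fails at once if the punch is pressed (more than 4 mm) while the pointer is off the long mark (more than 7 mm) (value of joint punch above 0.004 m and not (horizontal distance between pointer_tip and long_mark below 0.007 m)).
It fails at once if the shell is lifted or shoved off its seat (moved more than 10 mm) (distance of shell_center from where it was at the start of the episode above 0.01 m).
It fails at once if a loose bystander is moved more than 20 mm (distance of any of peg_cup_c, sanding_block_c, drum_peg_c, mallet_c, hoop_c, glue_c, brush_c from where it was at the start of the episode above 0.02 m).
It also fails if it takes over 51 s, if anything falls off the work surface, if the arm or the gripper's body presses on something with over 40 N, if the wrist force passes 120 N, or if a joint passes its speed limit or range.

### The arm

A 6-joint arm with a two-finger parallel gripper is mounted at the origin on the work surface. World frame = base frame: x ahead of the robot, y to its left, z up, the work surface at z = 0. Lengths are in m, angles in rad, forces in N, time in s.
With the tool pointing down it reaches from about 0.35 to 0.975 m from the base axis. Payload 4.9 kg.
Tool frame: the origin (TCP) lies on the mounting face of the last link; the fingertips stand 173 mm ahead of it and the grasp point (between the pads) lies 155 mm ahead of it; z points along the fingers, y is the direction in which the jaws open and shut (so a half turn about z gives the same grasp; the last joint's range is limited). The gripper opens to 85 mm and grips with 20 to 120 N. Pads are 22 mm wide; open, the fingers measure 114 mm over their backs; the gripper's body (76 mm by 85 mm) begins 54 mm behind the grasp point. The pads swing forward as they close: fully open they stand 13 mm farther back than shut.
Start: joints at [-1.236, 0.053, 1.613, -0, 1.476, -0.119], TCP at [0.274, -0.562, 0.405] pointing down, gripper open.
Joint ranges: [-3.01, 3.01], [-1.01, 2.22], [0.06, 2.58], [-1.02, 4.17], [0.09, 2.62], [-3.14, 3.14]. Speed limits (rad/s): [2.57, 2.57, 3.14, 3.14, 3.14, 3.14].

### API

Orientations are given as a unit quaternion [w, x, y, z].
In Python, from bench import r gives the robot as it stands. The module is installed in compiled form; this text tells all that it offers.
- The arm moves only by the tool move_arm, never from a script. Its argument "motion" is a list of rows, each a list of 7 numbers: the closure in counts, from 0 (fully open) to 255 (shut), then the shift along the tool's x, y, z in mm, then the turn, a rotation vector about the tool's x, y, z in rad. A call has exactly 8 rows; each row shifts and turns the commanded pose from where the row before left it, along the tool's axes as they then stand; what a row does not reach is not made up. A row lasts 1/10 s, in which the tool goes at most 50 mm and 8.59 degrees, less where a joint would pass 70% of its speed; a pose out of reach is approached as far as the arm can. A call with a gripper value outside its range is refused whole. The fingers move at their own pace and stop on an object; "newtons" is the grip in N (left out, the last holds). Time passes only in rows, so rows that do not move let the fingers close, or fill a call up. It gives the time, the measured TCP pose, the force and the opening at its end, in the units of the state.
- r.state(): the state, without advancing time (a new reading comes with each control period).
- r.get_image(name): name is "side" or "top" or "wrist"; returns the picture (480x640x3 uint8, red, green, blue); there is no depth.
- r.calibration(name): a dict with "camera_matrix" (3x3 intrinsics, pixels), "dist_coeffs" ([k1, k2, p1, p2, k3] as OpenCV has them; the pictures are not rectified), "extrinsics" (4x4, takes a point from camera to world coordinates). Camera axes: x right, y up, looking along -z (the intrinsics and any distortion apply to the point x, -y, -z); pixel columns grow to the right and rows downward; lengths in m; the calibration is good to about 2 mm. A picture is of the moment at which its call begins: read the wrist's pose just before it. calibration takes no time and is no camera call; for the wrist camera it gives the pose at the moment of the call.
- r.hand_in(): hands the job in, once; it reports no verdict.
The state is a dict: "time_s": time; "joints": joint angles; "joint_vel": joint speeds; "joint_efforts": joint torques, N m; "tool_pos": TCP position; "tcp_rot": TCP orientation; "contact_force": force on the tool from outside, world axes, zero at the start; "ft_torque": the same for the moment, N m; "opening": finger opening in m.
Only numpy, scipy, OpenCV 4.12 (cv2) and the standard library are available. Lean on these libraries where they do the work, as an engineer would, in place of code of your own. Each camera call takes 0.05 s, during which the arm holds its last target.

## Working session

There is one attempt and no reset: what is moved stays moved. The work goes in short steps, Python scripts to look and compute and a tool call to move; the robot and the scene stay as the last step left them, time stands still between calls to the robot, and variables do not carry over. Pictures are saved under pics/ and viewed, and the job is handed in when it is done.

Besides the shell and the picture viewer there is one more tool, called after "Request:" as name(argument=value, ...), one argument or row to a line, values as JSON. move_arm: Moves the arm, as the interface text tells. Its arguments: {"type":"object","properties":{"motion":{"type":"array"},"newtons":{"type":"number"}},"required":["motion"]}

```bash
mkdir -p pics
cat > h.py <<'E'
import numpy as np,cv2
from bench import r
def snap(n,f):
    c=r.calibration(n); im=r.get_image(n); cv2.imwrite(f'pics/{f}.png',im[:,:,::-1]); np.savez(f'pics/{f}.npz',K=c['camera_matrix'],d=c['dist_coeffs'],E=c['extrinsics']); return im
def ray(f,u,v,z):
    c=np.load(f'pics/{f}.npz'); p=cv2.undistortPoints(np.array([[[u,v]]],float),c['K'],c['d'])[0,0]
    E=c['E']; d=E[:3,:3]@np.array([p[0],-p[1],-1]); o=E[:3,3]; return o+d*(z-o[2])/d[2]
def proj(f,P):
    c=np.load(f'pics/{f}.npz');E=c['E'];q=(np.asarray(P,float).reshape(-1,3)-E[:3,3])@E[:3,:3]; q=q*[1,-1,-1]
    return cv2.projectPoints(q,np.zeros(3),np.zeros(3),c['K'],c['d'])[0][:,0]
def crop(f,g,x,y,w,h,s):
    im=cv2.imread(f'pics/{f}.png')[y:y+h,x:x+w]; cv2.imwrite(f'pics/{g}.png',cv2.resize(im,None,fx=s,fy=s,interpolation=cv2.INTER_CUBIC))
E
python3 - <<'E'
from h import *
snap('top','t0');snap('side','s0');print(r.state())
for n in('top','side'):print(r.calibration(n))
E
```

```text
{'time_s': 0.1, 'joints': array([-1.23599386e+00,  5.33118536e-02,  1.61415077e+00, -3.02714614e-05,
        1.47599370e+00, -1.19007454e-01]), 'joint_vel': array([ 0.00035356, -0.00135239, -0.0011033 ,  0.00112139,  0.00224659,
        0.00112019]), 'joint_efforts': array([ 5.91662338e-04, -3.94900811e+01, -3.71363211e+01, -2.16911690e-04,
        3.89507521e-03, -6.92554835e-06]), 'tool_pos': array([ 0.2739099 , -0.56151576,  0.40357616]), 'tcp_rot': array([-9.24790362e-04,  9.74366582e-01,  2.24964211e-01, -1.15326154e-04]), 'contact_force': array([ 0.07114124,  0.37017662, -0.62857949]), 'ft_torque': array([-0.04384927,  0.04891533, -0.01650577]), 'opening': 0.08513027737819927}
{'camera_matrix': array([[492.45818053,   0.        , 315.02513712],
       [  0.        , 492.45818053, 244.48377426],
       [  0.        ,   0.        ,   1.        ]]), 'dist_coeffs': array([0.04544657, 0.        , 0.        , 0.        , 0.        ]), 'extrinsics': array([[ 0.01809877,  0.99873263, -0.04696343,  0.48351437],
       [-0.99978934,  0.0185327 ,  0.00882077,  0.00686477],
       [ 0.00967995,  0.04679389,  0.99885766,  1.31249078],
       [ 0.        ,  0.        ,  0.        ,  1.        ]])}
{'camera_matrix': array([[464.2791062 ,   0.        , 327.84924884],
       [  0.        , 464.2791062 , 243.79222454],
       [  0.        ,   0.        ,   1.        ]]), 'dist_coeffs': array([-0.11964899,  0.        ,  0.        ,  0.        ,  0.        ]), 'extrinsics': array([[-0.70724562,  0.36155496, -0.6075209 , -0.25194893],
       [-0.70658125, -0.38991652,  0.59051507,  0.78531408],
       [-0.02337878,  0.84690207,  0.53123471,  0.82811017],
       [ 0.        ,  0.        ,  0.        ,  1.        ]])}
```

View pics/t0.png

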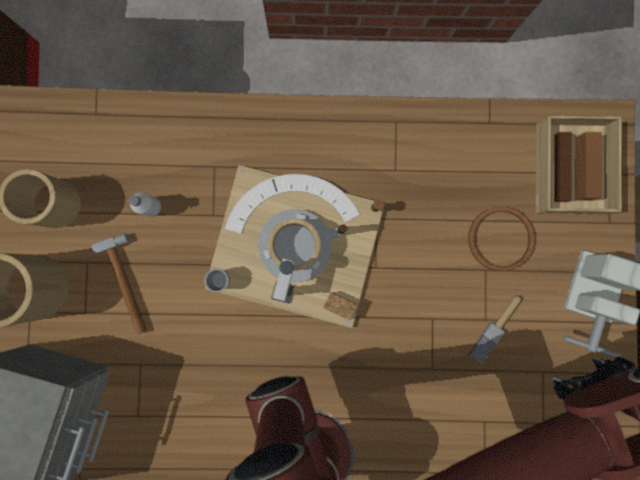

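View pics/s0.png

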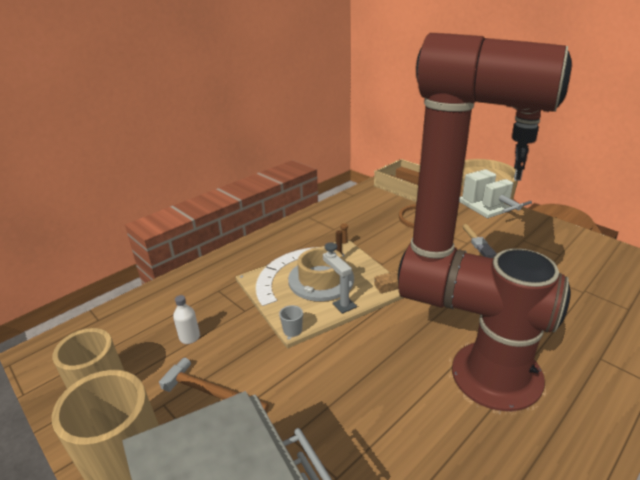

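Run:
```python
from h import *
crop('t0','t0c',200,155,200,180,4)
```

```text
(no output)
```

View pics/t0c.png

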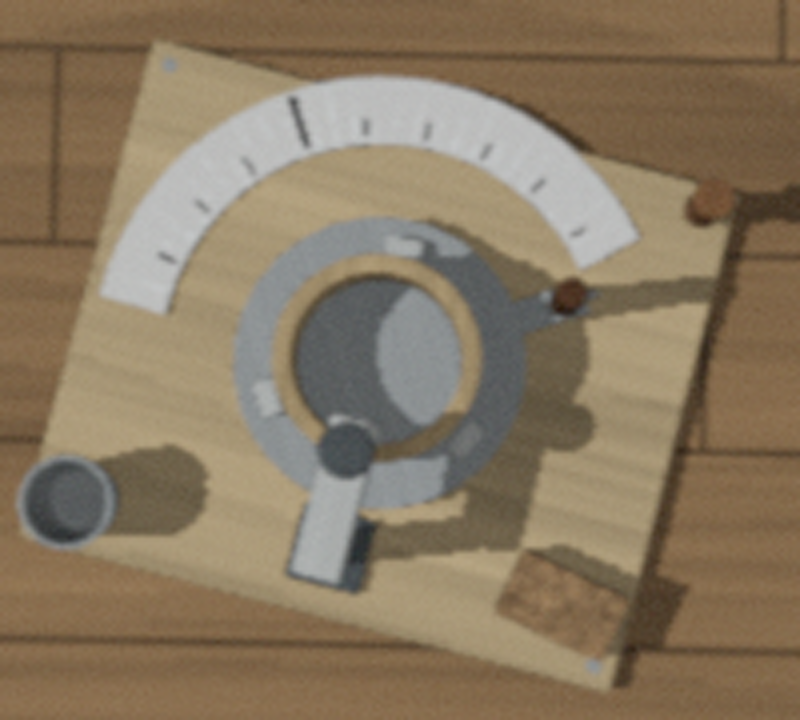

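Run:
```python
from h import *
def P(u,v,z): return ray('t0',200+u/4-.375,155+v/4-.375,z)
a=np.array
e=[P(234,362,.04),P(525,362,.04),P(379,217,.04),P(379,508,.04)]
print('tt',[(e[0]+e[1])/2,(e[2]+e[3])/2],np.linalg.norm(e[0]-e[1]),np.linalg.norm(e[2]-e[3]))
s=[P(273,352,.1),P(483,352,.1),P(379,252,.1)]
print('shell',s, (s[0]+s[1])/2)
ip=P(308,145,.021);op=P(297,98,.021);print('mark',ip,op,np.linalg.norm(ip-op))
h=P(569,293,.124);pt=P(346,449,.178);print('handle',h,'punch',pt)
pv=np.r_[((e[0]+e[1])/2)[0],((e[0]+e[1])/2)[1]]
pv=a([(e[2]+e[3])[0]/2,(e[0]+e[1])[1]/2]);print('pivot',pv)
for n,q in(('ip',ip),('op',op),('h',h),('pt',pt)):
    d=q[:2]-pv;print(n,np.hypot(*d),np.degrees(np.arctan2(d[1],d[0])))
# short mark inner/center
for u,v in[(167,257),(202,206),(248,166),(366,127),(427,131),(487,151),(539,186),(579,232)]:
    d=P(u,v,.021)[:2]-pv;print(np.hypot(*d),np.degrees(np.arctan2(d[1],d[0])))
for n,q in (('cup',P(67,503,.078)),('cork',P(562,604,.05)),('peg',P(709,200,.083))):
    d=q[:2]-pv;print(n,q,np.hypot(*d),np.degrees(np.arctan2(d[1],d[0])))
```

```text
tt [array([0.54070158, 0.04855221, 0.04      ]), array([0.54069683, 0.04896859, 0.04      ])] 0.18795250112435882 0.1882410484994838
shell [array([0.54294905, 0.11231228, 0.1       ]), array([ 0.54535426, -0.01694857,  0.1       ]), array([0.60597125, 0.04835285, 0.1       ])] [0.54415165 0.04768185 0.1       ]
mark [0.68374166 0.09918477 0.021     ] [0.71472583 0.10707598 0.021     ] 0.031973268410975496
handle [ 0.58084374 -0.06789201  0.124     ] punch [0.48408332 0.06236321 0.178     ]
pivot [0.54069683 0.04855221]
ip 0.15174148289753178 19.49207411393627
op 0.18360588686446572 18.587147762884502
h 0.12317073032881745 -70.97715333148501
pt 0.058273788904913346 166.2903337406721
0.1566135790798336 64.57372859104376
0.1565407031848309 49.66945331176727
0.1566213375397893 34.96821857259218
0.1562587977397494 4.661526469968699
0.15634312105992199 -10.148867695109375
0.15663766303568114 -25.465143438138778
0.15667367210063565 -40.63264398453846
0.15660246799995334 -55.379349047563714
cup [0.44750143 0.24006898 0.078     ] 0.2129884008617135 115.94836177710293
cork [ 0.38794914 -0.07112988  0.05      ] 0.19405066285116862 -141.92030883413332
peg [ 0.64432119 -0.15737455  0.083     ] 0.23052947309060667 -63.28801321952688
```

Request:
move_arm(
  motion=[
    [255,32,-22.4,0,0,0,0],
    [255,32,-22.4,0,0,0,0],
    [255,32,-22.4,0,0,0,0],
    [255,32,-22.4,0,0,0,0],
    [255,32,-22.4,0,0,0,0],
    [255,32,-22.4,0,0,0,0],
    [255,32,-22.4,0,0,0,0],
    [255,32,-22.4,0,0,0,0],
  ],
  newtons=40,
)

```text
time_s: 0.9
tool_pos: [0.4259, -0.2869, 0.4042]
tcp_rot: [-0.0, 0.974, 0.225, -0.0]
contact_force: [1.3, 0.4, -0.2]
opening: 0.0002
```

Request:
move_arm(
  motion=[
    [255,32,-22.4,0,0,0,0],
    [255,32,-22.4,0,0,0,0],
    [255,32,-22.4,0,0,0,0],
    [255,32,-22.4,0,0,0,0],
    [255,32,-22.4,0,0,0,0],
    [255,32,-22.4,0,0,0,0],
    [255,0,0,0,0,0,0.061],
    [255,0,0,0,0,0,0.061],
  ],
)

```text
time_s: 1.7
tool_pos: [0.5395, -0.0821, 0.404]
tcp_rot: [-0.0, 0.986, 0.165, -0.001]
contact_force: [-0.1, -0.7, -0.6]
opening: 0.0
```

Run:
```python
from h import *
s=r.state();print(s['tool_pos'],s['tcp_rot'],s['joints'],s['opening'],s['time_s'])
snap('wrist','w1')
```

```text
[ 0.53947002 -0.08206125  0.40397138] [-2.68206858e-04  9.86256834e-01  1.65218043e-01 -6.19253938e-04] [-2.87346301e-01 -1.36493738e-01  1.79767959e+00 -6.04195352e-05
  1.48175514e+00  9.51497185e-01] 1.660067180520207e-05 1.7
```

View pics/w1.png

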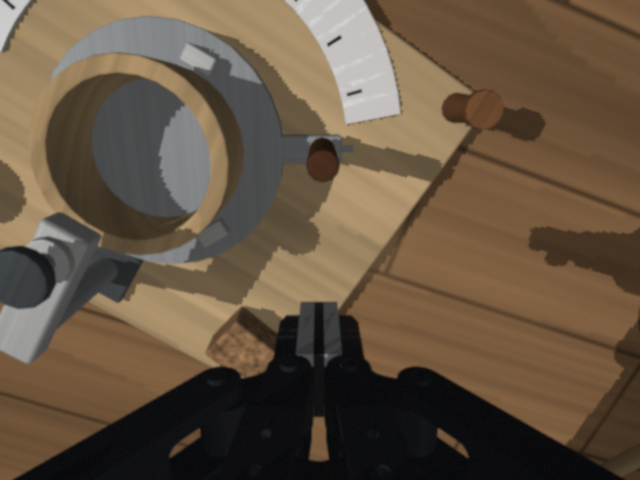

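Run:
```python
from h import *
print(ray('w1',323,163,.124),ray('w1',352,150,.032)); pv=np.array([.5407,.0486])
for p in (ray('w1',323,163,.124),ray('w1',352,150,.032)):
  d=p[:2]-pv;print(np.hypot(*d),np.degrees(np.arctan2(d[1],d[0])))
print(np.degrees(2*np.arctan2(.165218,.986257)))
```

```text
[ 0.58265965 -0.06882033  0.124     ] [ 0.58774204 -0.09225636  0.032     ]
0.12469220324378491 -70.33586778461714
0.14850409850983004 -71.53213816732742
19.019798890600185
```

Request:
move_arm(
  motion=[
    [255,0,0,25,0,0,0],
    [255,0,0,25,0,0,0],
    [255,0,0,25,0,0,0],
    [255,0,0,25,0,0,0],
    [255,0,0,25,0,0,0],
    [255,0,0,25,0,0,0],
    [255,0,0,10,0,0,0],
    [255,10,0,0,0,0,0],
  ],
)

```text
time_s: 2.55
tool_pos: [0.5474, -0.0802, 0.2425]
tcp_rot: [-0.001, 0.986, 0.165, -0.002]
contact_force: [-0.1, -0.1, 0.6]
opening: 0.0001
```

Request:
move_arm(
  motion=[
    [255,8,0,0,0,0,0],
    [255,4,0,0,0,0,0],
    [255,3,0,0,0,0,0],
    [255,6.3,0.9,0,0,0,-0.05],
    [255,6.3,0.9,0,0,0,-0.05],
    [255,6.3,0.9,0,0,0,-0.05],
    [255,6.3,0.9,0,0,0,-0.05],
    [255,6.3,0.9,0,0,0,-0.05],
  ],
)

```text
time_s: 3.35
tool_pos: [0.5936, -0.0663, 0.2455]
tcp_rot: [0.0, 0.958, 0.288, -0.0]
contact_force: [-3.0, -1.6, 0.2]
opening: -0.0001
```

Run:
```python
from h import *
s=r.state();print(s['tool_pos'],s['tcp_rot'],s['joints'],s['contact_force'],s['time_s'])
snap('top','t1');crop('t1','t1c',200,155,200,180,4);snap('wrist','w2')
```

```text
[ 0.59358888 -0.06634908  0.24549118] [ 2.48075281e-04  9.57683020e-01  2.87824868e-01 -1.28164555e-04] [-2.35764720e-01  1.36678967e-01  1.80235660e+00 -5.97813249e-04
  1.20252876e+00  7.51337156e-01] [-3.03687937 -1.58526393  0.1754528 ] 3.35
```

View pics/w2.png

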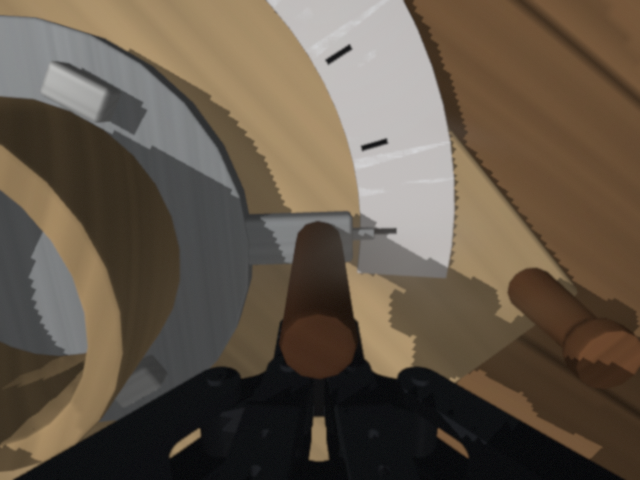

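View pics/t1c.png

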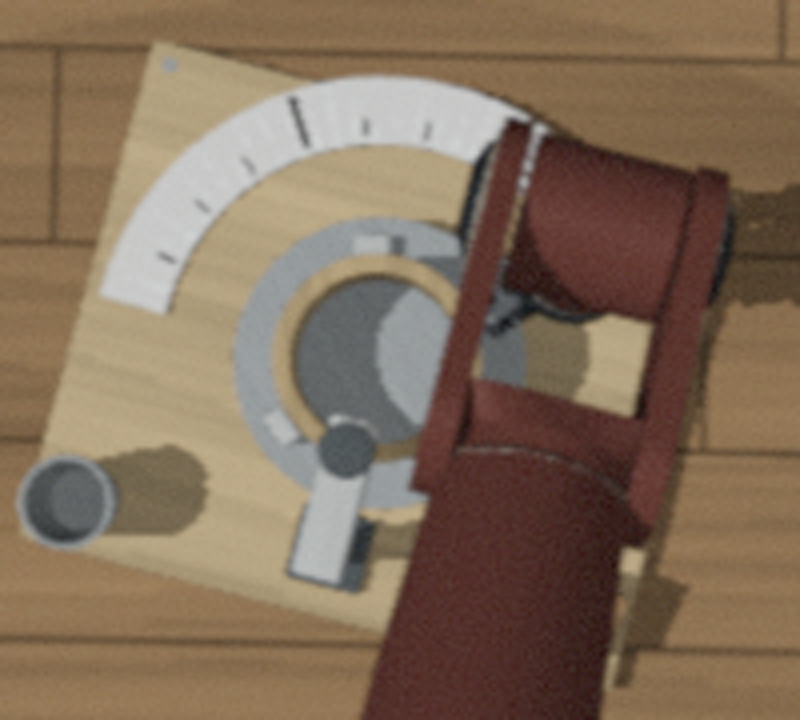

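```bash
cat >> h.py <<'E'
pv=np.array([.5407,.0486])
def pol(p):
    d=p[:2]-pv; return np.hypot(*d)*1000,np.degrees(np.arctan2(d[1],d[0]))
E
python3 - <<'E'
from h import *
print(pol(ray('w2',396,231,.032)),pol(r.state()['tool_pos']))
print(pol(ray('w2',374,145,.021)))
E
```

```text
(np.float64(159.5422522953187), np.float64(-54.249540159314904)) (np.float64(126.43340212547274), np.float64(-65.06322884775031))
(np.float64(155.49638885557067), np.float64(-40.382019691815685))
```

Request:
move_arm(
  motion=[
    [255,6.3,1,0,0,0,-0.05],
    [255,6.3,1,0,0,0,-0.05],
    [255,6.3,1,0,0,0,-0.05],
    [255,6.3,1,0,0,0,-0.05],
    [255,6.3,1,0,0,0,-0.05],
    [255,6.3,1,0,0,0,-0.05],
    [255,6.3,1,0,0,0,-0.05],
    [255,6.3,1,0,0,0,-0.05],
  ],
)

```text
time_s: 4.25
tool_pos: [0.6347, -0.0375, 0.2448]
tcp_rot: [-0.0, 0.882, 0.472, -0.001]
contact_force: [-4.1, -0.9, 0.4]
opening: -0.0
```

Request:
move_arm(
  motion=[
    [255,6.3,1,0,0,0,-0.05],
    [255,6.3,1,0,0,0,-0.05],
    [255,6.3,1,0,0,0,-0.05],
    [255,6.3,1,0,0,0,-0.05],
    [255,6.3,1,0,0,0,-0.05],
    [255,6.3,1,0,0,0,-0.05],
    [255,6.3,1,0,0,0,-0.05],
    [255,6.3,1,0,0,0,-0.05],
  ],
)

```text
time_s: 5.05
tool_pos: [0.6621, 0.0048, 0.2446]
tcp_rot: [-0.0, 0.77, 0.638, -0.001]
contact_force: [-3.2, -2.5, 1.2]
opening: 0.0001
```

Run:
```python
from h import *
s=r.state();print(s['tool_pos'],s['tcp_rot'],pol(s['tool_pos']),np.degrees(2*np.arctan2(s['tcp_rot'][2],s['tcp_rot'][1])),s['contact_force'],s['time_s'])
snap('wrist','w3')
```

```text
[0.66212491 0.00475443 0.24458925] [-1.88061370e-04  7.70378634e-01  6.37585870e-01 -9.91956091e-04] (np.float64(129.09857263530463), np.float64(-19.854248331553308)) 79.22412543578626 [-3.24666655 -2.53117177  1.1988195 ] 5.05
```

View pics/w3.png

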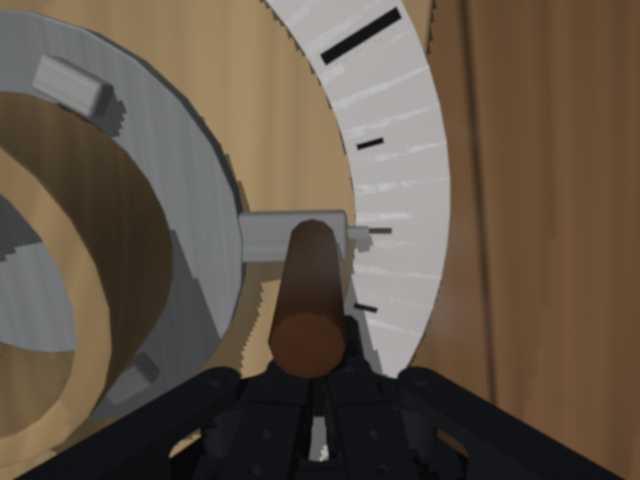

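Run:
```python
from h import *
print(pol(ray('w3',371,233,.032)),pol(ray('w3',380,231,.021)),pol(ray('w3',324,60,.021)),pol(ray('w3',399,13,.021)))
```

```text
(np.float64(150.82897224409612), np.float64(-9.370287236126718)) (np.float64(156.42355544582216), np.float64(-10.319277543455904)) (np.float64(150.46001694762666), np.float64(19.790326383215586)) (np.float64(186.0120979977059), np.float64(19.792139456115606))
```

Request:
move_arm(
  motion=[
    [255,6.3,0.5,0,0,0,-0.05],
    [255,6.3,0.5,0,0,0,-0.05],
    [255,6.3,0.5,0,0,0,-0.05],
    [255,6.3,0.5,0,0,0,-0.05],
    [255,6.3,0.5,0,0,0,-0.05],
    [255,6.3,0.5,0,0,0,-0.05],
    [255,6.3,0.5,0,0,0,-0.05],
    [255,6.3,0.5,0,0,0,-0.05],
  ],
)

```text
time_s: 5.9
tool_pos: [0.6675, 0.0545, 0.2453]
tcp_rot: [0.001, 0.629, 0.778, 0.0]
contact_force: [0.2, -4.3, 0.4]
opening: -0.0001
```

Run:
```python
from h import *
s=r.state();print(pol(s['tool_pos']),np.degrees(2*np.arctan2(s['tcp_rot'][2],s['tcp_rot'][1])),s['contact_force'],s['time_s'])
snap('wrist','w4')
```

```text
(np.float64(126.89819290731394), np.float64(2.658368679866673)) 102.08920514408373 [ 0.17184743 -4.31078633  0.41762769] 5.9
```

View pics/w4.png

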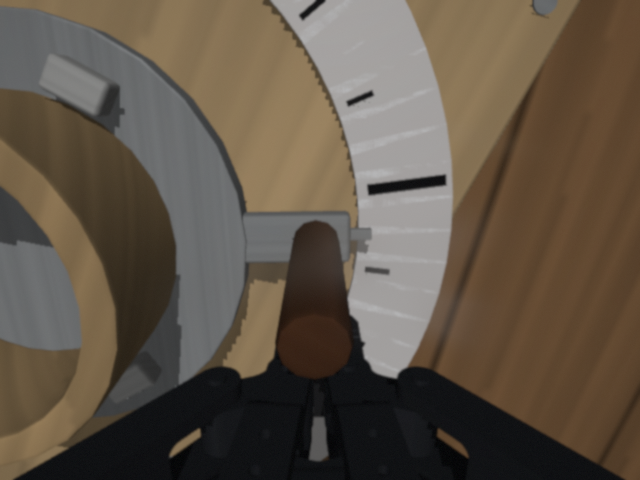

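Run:
```python
from h import *
print(pol(ray('w4',371,234,.032)),pol(ray('w4',377,271,.021)),pol(ray('w4',369,190,.021)),pol(ray('w4',446,180,.021)))
```

```text
(np.float64(149.70141045699333), np.float64(12.986949206341471)) (np.float64(156.13142870599555), np.float64(4.658072306772343)) (np.float64(150.7290734419034), np.float64(19.77290240832655)) (np.float64(186.28451471586163), np.float64(19.76283784097737))
```

Request:
move_arm(
  motion=[
    [255,2.5,0.3,0,0,0,-0.02],
    [255,2.5,0.3,0,0,0,-0.02],
    [255,2.5,0.3,0,0,0,-0.02],
    [255,2.5,0.3,0,0,0,-0.02],
    [255,2.5,0.3,0,0,0,-0.02],
    [255,0,0,0,0,0,0],
    [255,0,0,0,0,0,0],
    [255,0,0,0,0,0,0],
  ],
)

```text
time_s: 6.75
tool_pos: [0.6654, 0.0677, 0.2444]
tcp_rot: [-0.0, 0.589, 0.808, 0.0]
contact_force: [0.2, 0.0, 0.7]
opening: 0.0003
```

Run:
```python
from h import *
s=r.state();print(pol(s['tool_pos']),np.degrees(2*np.arctan2(s['tcp_rot'][2],s['tcp_rot'][1])),s['contact_force'],s['time_s'])
snap('wrist','w5')
crop('w5','w5c',230,150,250,150,3)
```

```text
(np.float64(126.13204031666592), np.float64(8.722878499741096)) 107.81702157844991 [0.22271906 0.02581791 0.68832752] 6.75
```

View pics/w5c.png

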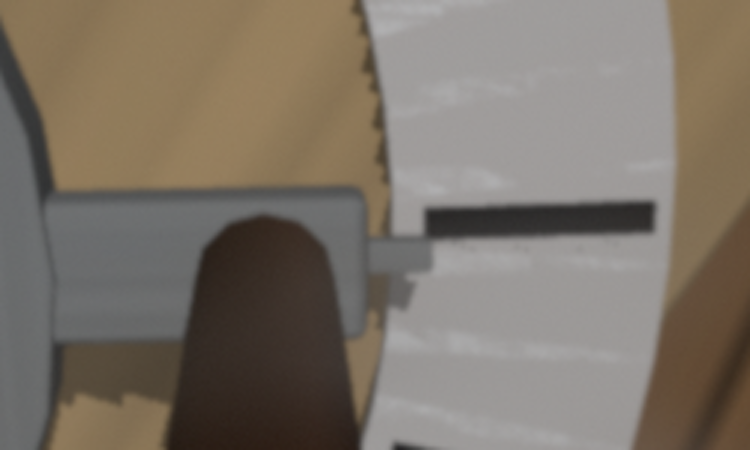

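Run:
```python
from h import *
f=lambda u,v,z:pol(ray('w5',230+u/3-.33,150+v/3-.33,z))
print(f(432,254,.032),f(425,222,.021),f(655,217,.021))
```

```text
(np.float64(149.88907095472774), np.float64(19.264812728015055)) (np.float64(150.1215660804309), np.float64(19.950878248538206)) (np.float64(186.2982403840776), np.float64(19.799720779517244))
```

Request:
move_arm(
  motion=[
    [255,-10,0,0,0,0,0],
    [255,-15,0,0,0,0,0],
    [255,-15,0,0,0,0,0],
    [255,0,0,-30,0,0,0],
    [255,0,0,-40,0,0,0],
    [255,0,0,-40,0,0,0],
    [255,0,0,-40,0,0,0],
    [255,0,0,-6,0,0,0],
  ],
)

```text
time_s: 7.6
tool_pos: [0.6791, 0.028, 0.4087]
tcp_rot: [0.005, 0.59, 0.808, 0.003]
contact_force: [0.8, -0.0, 0.6]
opening: 0.0001
```

Run:
```python
from h import *
s=r.state();print(s['tool_pos'],pol(s['tool_pos']),np.degrees(2*np.arctan2(s['tcp_rot'][2],s['tcp_rot'][1])),s['contact_force'],s['time_s'])
snap('wrist','w6')
```

```text
[0.67913325 0.02799749 0.40867309] (np.float64(139.95794793905526), np.float64(-8.464986067247054)) 107.75416292749021 [ 0.76454376 -0.02357171  0.59515109] 7.6
```

View pics/w6.png

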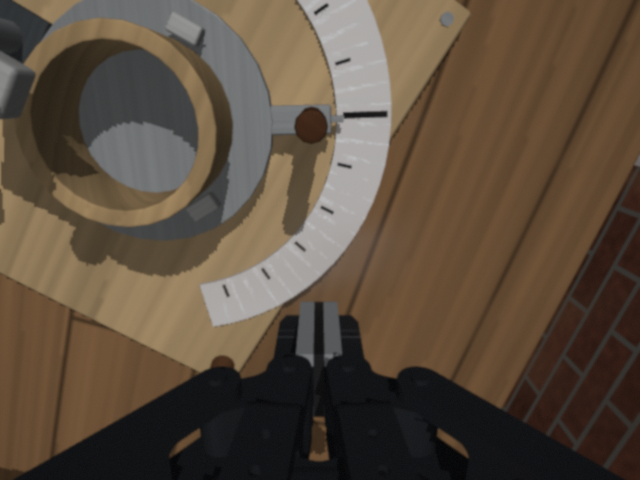

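Run:
```python
from h import *
crop('w6','w6c',265,80,140,80,5)
```

```text
(no output)
```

View pics/w6c.png

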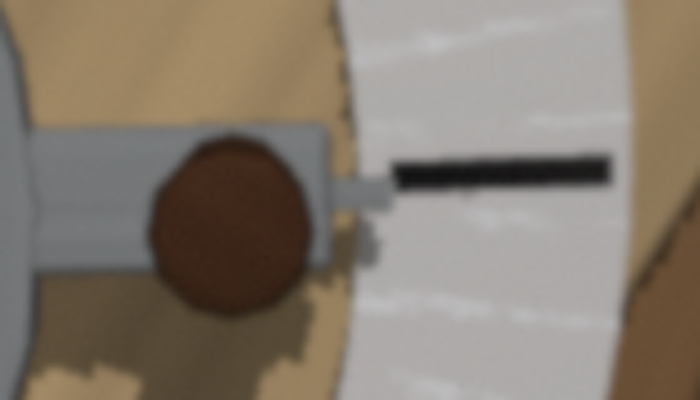

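Run:
```python
from h import *
f=lambda u,v,z:pol(ray('w6',265+u/5-.4,80+v/5-.4,z))
print(f(393,194,.032),f(394,176,.021),f(610,170,.021))
s=r.state();d=np.array([.4841,.0624])-s['tool_pos'][:2]
R=cv2.Rodrigues; from scipy.spatial.transform import Rotation as Q
q=s['tcp_rot'];M=Q.from_quat([q[1],q[2],q[3],q[0]]).as_matrix();print(M.T@[d[0],d[1],.381-s['tool_pos'][2]],M[:,2],s['tool_pos'])
```

```text
(np.float64(149.73611956002307), np.float64(19.096816113403243)) (np.float64(150.65552759381708), np.float64(19.970802614791122)) (np.float64(185.56686441115292), np.float64(19.863402081732595))
[ 0.09214501 -0.17524597  0.02382305] [ 9.26438248e-03 -5.97589127e-04 -9.99956906e-01] [0.67887162 0.02811401 0.40664909]
```

Request:
move_arm(
  motion=[
    [255,15,-29,0,0,0,0],
    [255,15,-29,0,0,0,0],
    [255,15,-29,0,0,0,0],
    [255,15,-29,0,0,0,0],
    [255,15,-29,0,0,0,0],
    [255,16,-30,0,0,0,0],
    [255,0,0,0,0,0,0],
    [255,0,0,0,0,0,0],
  ],
)

```text
time_s: 8.45
tool_pos: [0.483, 0.0621, 0.3994]
tcp_rot: [-0.0, 0.589, 0.808, -0.0]
contact_force: [0.5, -0.9, 1.1]
opening: 0.0
```

Run:
```python
from h import *
s=r.state();print(s['tool_pos'],s['tcp_rot'],s['contact_force'],s['time_s'])
snap('wrist','w7');snap('top','t2');crop('t2','t2c',200,155,200,180,4)
snap('side','s2');crop('s2','s2c',240,180,200,150,4)
```

```text
[0.48302723 0.06210666 0.39939982] [-4.45938697e-04  5.89200712e-01  8.07986505e-01 -3.60932160e-04] [ 0.50960967 -0.86951574  1.10525347] 8.45
```

View pics/w7.png

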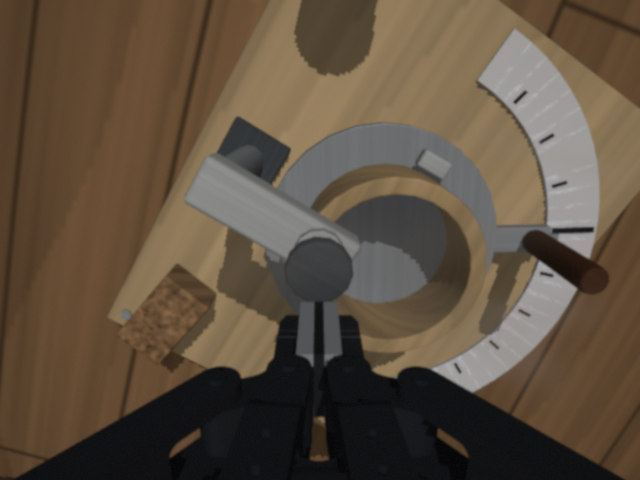

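View pics/s2c.png

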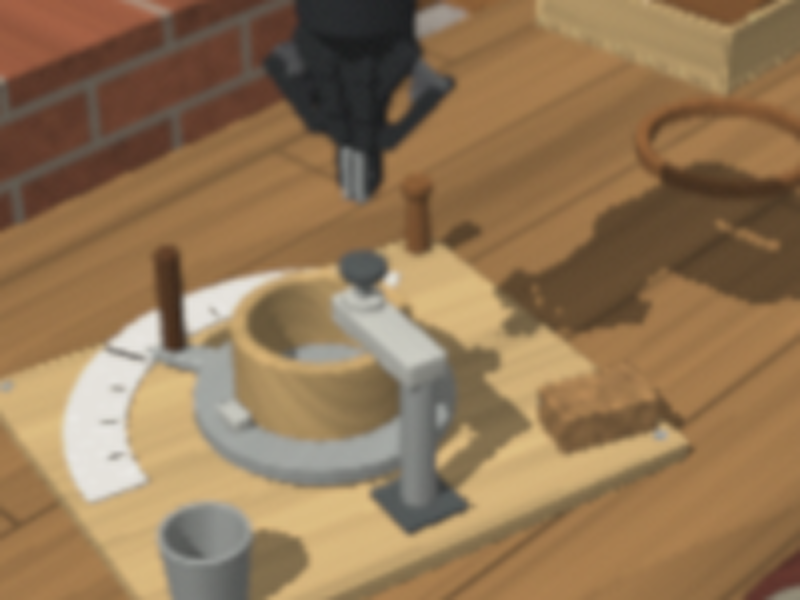

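View pics/t2c.png

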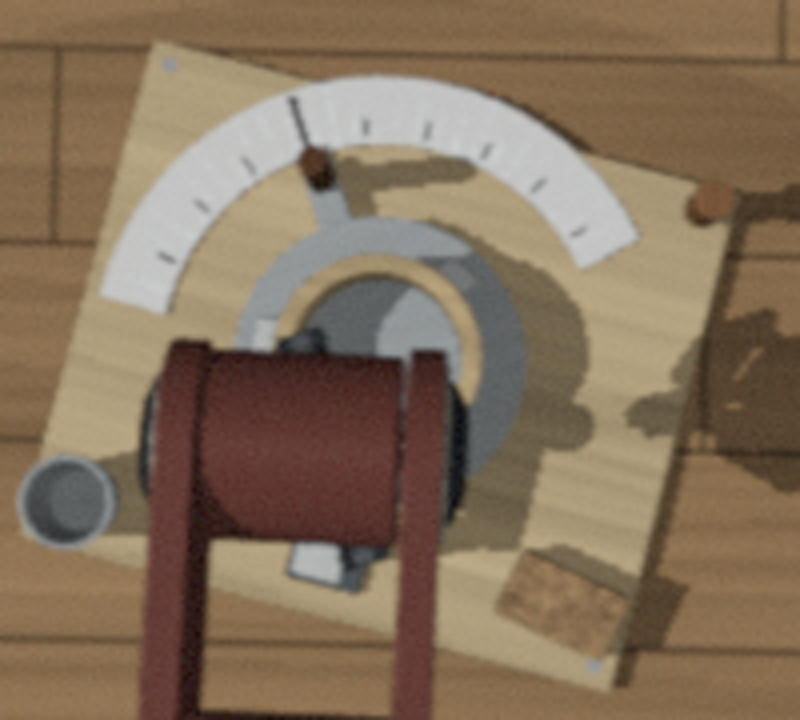

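Run:
```python
from h import *
p=ray('w7',319,270,.178);print(p,r.state()['tool_pos']);print(pol(p))
```

```text
[0.48278963 0.064916   0.178     ] [0.48417021 0.06202738 0.40030809]
(np.float64(60.16496430806616), np.float64(164.26504780135397))
```

Request:
move_arm(
  motion=[
    [255,1,0,20,0,0,0],
    [255,1,0,20,0,0,0],
    [255,0,0,5,0,0,0],
    [255,0,0,4,0,0,0],
    [255,0,0,3,0,0,0],
    [255,0,0,3,0,0,0],
    [255,0,0,2,0,0,0],
    [255,0,0,0,0,0,0],
  ],
)

```text
time_s: 9.4
tool_pos: [0.483, 0.0643, 0.3446]
tcp_rot: [0.001, 0.589, 0.808, 0.0]
contact_force: [0.0, -0.6, 3.1]
opening: -0.0001
```

Run:
```python
from h import *
s=r.state();print(s['tool_pos'],s['contact_force'],s['time_s'])
snap('side','s3');crop('s3','s3c',240,180,200,150,4)
```

```text
[0.48304318 0.06427966 0.34459508] [ 0.00546847 -0.55244923  3.13065274] 9.4
```

View pics/s3c.png

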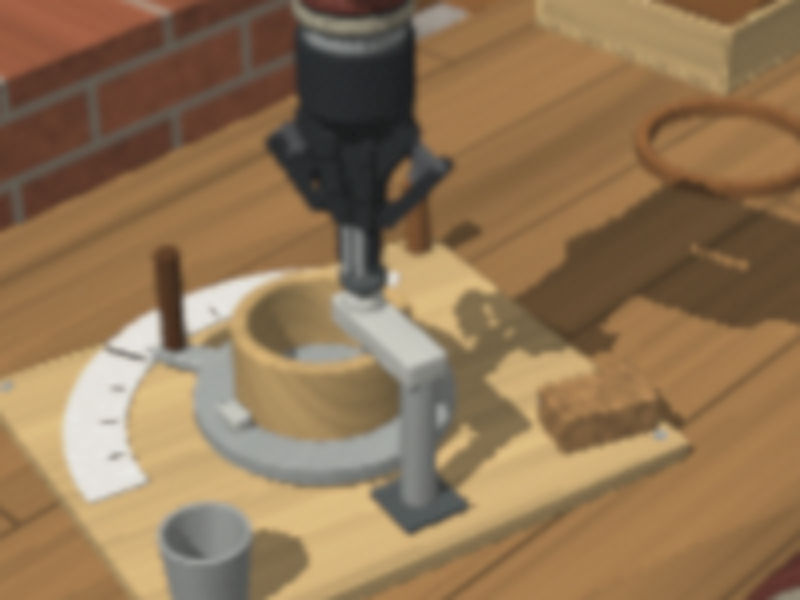

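Contact is centred and the cap is partly down (3.1 N). I'll press on to the stop, watching the force.

Request:
move_arm(
  motion=[
    [255,0,0,1,0,0,0],
    [255,0,0,1,0,0,0],
    [255,0,0,1,0,0,0],
    [255,0,0,1,0,0,0],
    [255,0,0,0,0,0,0],
    [255,0,0,0,0,0,0],
    [255,0,0,0,0,0,0],
    [255,0,0,0,0,0,0],
  ],
)

```text
time_s: 10.25
tool_pos: [0.4831, 0.0643, 0.3413]
tcp_rot: [0.001, 0.589, 0.808, 0.0]
contact_force: [-1.7, -1.5, 9.8]
opening: 0.0002
```

Run:
```python
from h import *
s=r.state();print(s['tool_pos'],s['contact_force'],s['time_s'])
```

```text
[0.48308457 0.06431073 0.34131538] [-1.65842435 -1.54123274  9.76612956] 10.25
```

Request:
move_arm(
  motion=[
    [255,0,0,0.5,0,0,0],
    [255,0,0,0.5,0,0,0],
    [255,0,0,0,0,0,0],
    [255,0,0,0,0,0,0],
    [255,0,0,0,0,0,0],
    [255,0,0,0,0,0,0],
    [255,0,0,0,0,0,0],
    [255,0,0,0,0,0,0],
  ],
)

```text
time_s: 11.05
tool_pos: [0.4831, 0.0644, 0.3412]
tcp_rot: [0.001, 0.589, 0.808, 0.0]
contact_force: [-4.0, -1.7, 13.1]
opening: -0.0001
```

Request:
move_arm(
  motion=[
    [255,0,0,-3,0,0,0],
    [255,0,0,-4,0,0,0],
    [255,0,0,-4,0,0,0],
    [255,0,0,-5,0,0,0],
    [255,0,0,-15,0,0,0],
    [255,0,0,-20,0,0,0],
    [255,0,0,-30,0,0,0],
    [255,0,0,-10,0,0,0],
  ],
)

```text
time_s: 11.85
tool_pos: [0.483, 0.0645, 0.4335]
tcp_rot: [0.002, 0.589, 0.808, 0.001]
contact_force: [-0.6, 0.5, 1.0]
opening: 0.0003
```

Request:
move_arm(
  motion=[
    [255,0,0,0,0,0,0],
    [255,0,0,0,0,0,0],
    [255,0,0,0,0,0,0],
    [255,0,0,0,0,0,0],
    [255,0,0,0,0,0,0],
    [255,0,0,0,0,0,0],
    [255,0,0,0,0,0,0],
    [255,0,0,0,0,0,0],
  ],
)

```text
time_s: 12.65
tool_pos: [0.4827, 0.0644, 0.4297]
tcp_rot: [-0.0, 0.589, 0.808, -0.0]
contact_force: [0.9, 0.1, 0.2]
opening: 0.0001
```

Run:
```python
from h import *
s=r.state();print(s['tool_pos'],s['contact_force'],s['time_s'])
snap('wrist','w8');snap('side','s4');crop('s4','s4c',240,180,200,150,4)
```

```text
[0.48270933 0.06437641 0.42966643] [0.85456301 0.07342619 0.1749742 ] 12.65
```

View pics/w8.png

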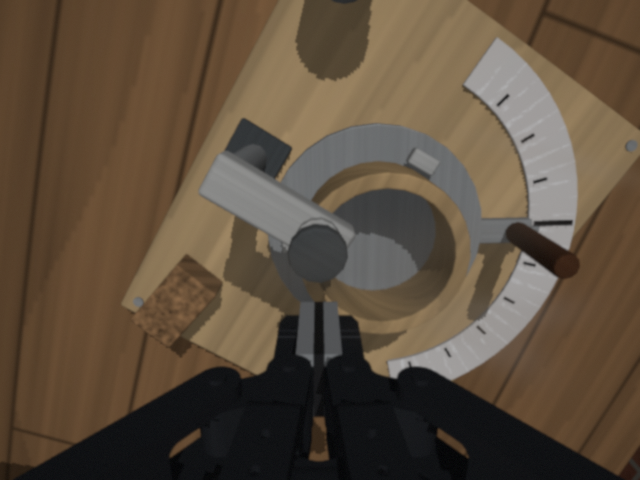

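View pics/s4c.png

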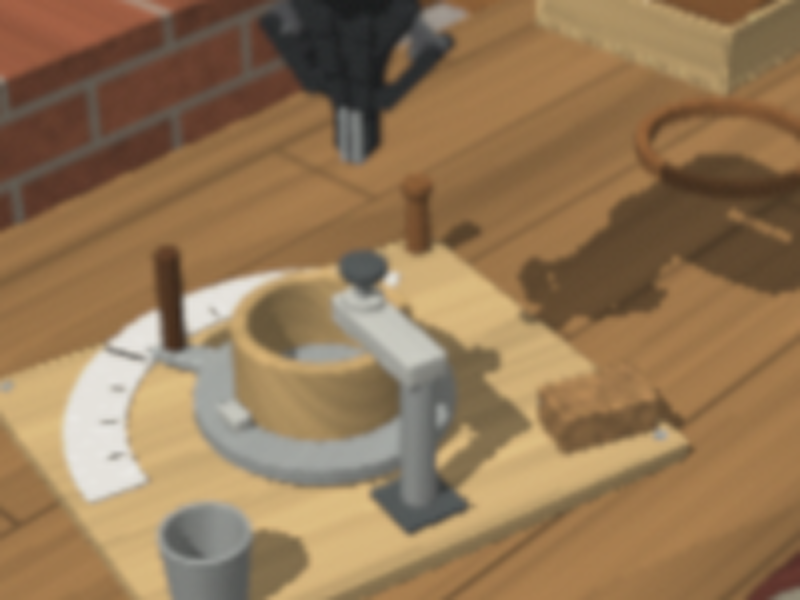

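```bash
python3 -c "
from bench import r
print(r.hand_in())"
```

```text
the job is handed in; nothing more can be done
None
```

I pushed the lever handle anticlockwise by about 1.57 rad to the long mark. Then I pressed the spring punch down to its stop, let it come back up, and handed the job in at about 12.8 s. The hand-in gives no verdict, so the result is not confirmed.

- **Pointer:** before the press I measured it about 0.7–0.9° clockwise of the mark, which is 2 mm at the tip (limit 7 mm). It was at rest there. I did not re-measure after the press, but the side and wrist pictures show it unmoved.
- **Punch:** at full press the fingertips were about 9.8 mm below the cap's up position, with 10–13 N on the tool (about 5 N holds it fully down). The last side picture shows the cap up again.
- **Shell and loose things:** the shell still stands on its seat. The cup, cork block, peg and hoop look unmoved in the last side picture; I saw no sign that the mallet, bottle or brush moved, but did not check them again. The gripper ended about 80 mm above the cap, touching nothing.
- **Disagreement:** the top and wrist cameras put the punch cap's centre about 3 mm apart. I aimed between the two, and the fingers landed centred on the cap.

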